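Centre-punch the tag and stand the punch in the mug

TASK

Take the automatic centre punch out of its slanted rest, hold it upright with its point in the red ring on the aluminium tag, and press straight down until its spring trips with a snap; stop at the snap, before the pin is driven to its hard stop, and lift it off. Then lower the punch, point down, into the white mug, let it stand there and let go, without dropping it, shifting the mug or disturbing the other things on the table.

Things in the scene. Friction and masses are not known exactly. Their poses are not given: they have to be found in the camera images.
- punch: automatic centre punch, 150 mm long, 0.14 to 0.2 kg: round 16 mm barrel (brass nose from 24 mm, dark knurled steel from 72 mm, red cap to 150 mm) with a 7 mm steel pin out of its lower end. Origin at the point (pin out), +z up the barrel; its turn about z means nothing; centre of mass about 60 mm up. Starts leaning in the rest, point down, z axis 35 degrees from upright, cap to the robot's right
- punch_tip (a point): the punch's point, on its sliding pin; at the punch's origin while the pin is out. Pushing the pin in takes about 7 N at first, growing to about 16 N some 4.5 mm in; there the spring trips and the push falls at once to about 3 N within 3 mm more; hard stop at 11 mm. Let free, the pin springs out again, ready as before
- rest: fixed wooden rest, base 130 x 80 x 10 mm, holding the punch in a sloping trough open on its upper side: 40 mm wide back board under the barrel, two low lips, a foot stop. Origin 28 mm under the punch's point; the trough rises to the rest's -y side; its board ends 76 mm up along the punch, above which the barrel is free. Its x axis is square to the plane of lean
- mark (a point): centre of the red ring (12 mm across, black cross through it) on the upper face of the 80 x 60 x 4 mm aluminium tag clamped on the work support, about 36 to 60 mm above the table. Two red clamps stand 6 mm above the tag (their bolts 12 mm), some 40 mm from the ring
- platen: dark steel platen, 120 x 110 mm, carrying the clamped tag, on the fixed green work support. Origin on its axis, 60 mm below the tag's upper face; the mark lies at +12 mm on its x axis. Held by friction only: pressed with about 3 N or more it settles down by an unknown amount, 2 to 14 mm, until it stands firm, and does not come up again
- cup: white ceramic mug, 80 mm tall, 56 mm outer diameter, wall 4 mm (48 mm inside), floor 5 mm thick, 0.4 kg, loose; handle towards its +y, reaching 60 mm from the axis. Origin under its centre
- tin: bystander: blue tapering open tin, 85 mm tall, 68 mm across the mouth; origin under its centre. It may stand where the mug stood in another start
- tape: bystander: amber roll of tape lying flat, 80 mm across, 22 mm high; origin under its centre
- offcut: bystander: plywood offcut 90 x 55 x 12 mm; origin under its centre
- glue: bystander: white glue bottle with orange cap, 52 mm across, 140 mm tall; origin under its centre
- drill: bystander: blue cordless drill lying on its side, about 250 x 210 mm, 70 mm high; origin under its motor
- scissors: bystander: scissors lying flat with black handles, 150 mm long, 10 mm high; origin under the pivot end of the handles
- jar: bystander: green plastic jar with a white lid, 74 mm across, 100 mm tall; origin under its centre
There are look-alikes about, which are no part of the job. Leave any blue or orange look-alike of the punch alone.

How it is judged (in metres and radians):
On the way, in this order (a step that is already met when the one before it is completed fails the run):
1. the punch, held upright with its point in the ring, has tripped: its pin is more than 6.5 mm in against the tag (z of punch_tip in the frame of punch above 0.0065 m and horizontal distance between punch_tip and mark below 0.006 m and angle between punch's own z axis and vertical below 0.2 rad and contact force between punch and platen above 0.5 N), for 0.05 s.
2. the punch is lifted off the tag by more than 15 mm, its pin out again (z of punch_tip in the frame of punch below 0.002 m and z of punch_tip in the frame of platen above 0.075 m and not (contact force between punch and platen above 0.1 N)), for 0.05 s.
At the end, for the whole second after the job is handed in: the punch stands at rest in the white mug, point down on its floor (point within 20 mm of the mug's underside and inside its walls), leaning less than 0.5 rad, let go; the mug upright and within 40 mm of where it stood (z of punch_tip in the frame of cup between 0 and 0.02 m and horizontal distance between punch_tip and cup below 0.026 m and angle between punch's own z axis and vertical below 0.5 rad and angle between cup's own z axis and vertical below 0.1 rad and distance of cup from where it was at the start of the episode below 0.04 m and linear speed of punch below 0.02 m/s and not (contact force between the fingers and punch above 0.05 N)); the robot touches nothing.
It fails at once if the punch is driven to its hard stop (pin pushed in more than 10.3 mm), or pressed on the work with more than 40 N (z of punch_tip in the frame of punch above 0.0103 m or contact force between punch and platen above 40 N).
It fails at once if the punch is dropped: it falls faster than 0.7 m/s out of the fingers (linear speed of punch above 0.7 m/s and not (contact force between the fingers and punch above 0.01 N)).
It fails at once if a bystander (tin, tape, offcut, glue, drill, scissors or jar) is disturbed: moved more than 30 mm (distance of any of tin, tape, offcut, glue, drill, scissors, jar from where it was at the start of the episode above 0.03 m).
It also fails if it takes over 72 s, if anything falls off the work surface, if the arm or the gripper's body presses on something with over 40 N, if the wrist force passes 120 N, or if a joint passes its speed limit or range.

ROBOT

A 6-joint arm with a two-finger parallel gripper is mounted at the origin on the work surface. World frame = base frame: x ahead of the robot, y to its left, z up, the work surface at z = 0. Lengths are in m, angles in degrees, forces in N, time in s.
With the tool pointing down it reaches from about 0.425 to 1.125 m from the base axis. Payload 14.9 kg.
Tool frame: the origin (TCP) lies between the finger pads; the fingertips stand bot.tips_ahead ahead of it and the grasp point (between the pads) lies 11 mm behind it (bot.tips_ahead is the distance from the TCP to the fingertips, in m); z points along the fingers, y is the line along which they close (so a half turn about z gives the same grasp; the last joint's range is limited). The gripper opens to 91 mm and grips with 3 to 60 N. Pads are 32 mm wide; open, the fingers measure 118 mm over their backs; the gripper's body (76 mm by 178 mm) begins 60 mm behind the grasp point.
Start: joints at [73.493, 21.709, 99.362, -0, 58.929, -1.908], TCP at [0.176, 0.677, 0.222] pointing down, gripper open.
Joint ranges: [-158.91, 158.91], [-42.39, 125.64], [0.06, 152.35], [-60.88, 240.88], [17.5, 164.5], [-176.32, 176.32]. Speed limits (degrees/s): [108.29, 108.29, 136.94, 180, 180, 180].

INTERFACE

Orientations are given as a 3x3 rotation matrix whose columns are the frame's x, y, z axes.
In Python, from rig import bot gives the robot as it stands. The module is installed in compiled form; this text tells all that it offers.
- The arm moves only by the tool carry_out, never from a script. Its argument "targets" is one flat list of numbers, 5 for each row, row after row: the closure in counts, from 0 (fully open) to 255 (shut), then the shift along the tool's x, y, z in mm, then the turn about the tool's z in rad. A call has 1 to 12 rows; each row shifts and turns the commanded pose from where the row before left it, along the tool's axes as they then stand; what a row does not reach is not made up. A row lasts 1/8 s, in which the tool goes at most 62.5 mm and 10.7 degrees, less where a joint would pass 70% of its speed; a pose out of reach is approached as far as the arm can. A call with a gripper value outside its range is refused whole. The fingers move at their own pace and stop on an object; "newtons" is the grip in N (left out, the last holds). Time passes only in rows, so rows that do not move let the fingers close. It gives the time, the measured TCP pose, the force, the opening and the grip force at its end, in the units of the state.
- bot.get_state(): the state, without advancing time (a new reading comes with each control period).
- bot.capture(name): name is "side" or "top"; returns a dict with "image" (480x640x3 uint8, red, green, blue), "range_z" (480x640 float32, m along the optical axis (not along the pixel's ray), 0 where there is no reading), "intrinsics" (3x3 intrinsics, pixels), "extrinsics" (4x4, takes a point from camera to world coordinates). Camera axes: x right, y down, z forward; pixel columns grow to the right and rows downward; lengths in m; the calibration is good to about 2 mm. A picture is of the moment at which its call begins.
- bot.finish_job(): hands the job in; it is judged then, once.
The state is a dict: "t": time; "qpos": joint angles; "qd": joint speeds; "tau": joint torques, N m; "position": TCP position; "ee_rot": TCP orientation; "wrist_force": force on the tool from outside, world axes, zero at the start; "moment": the same for the moment, N m; "gripper_width": opening from 0.0 (shut) to 1.0 (fully open); "finger_force": force on a finger pad.
Only numpy, scipy, OpenCV 4.12 (cv2) and the standard library are available. Lean on these libraries where they do the work, as an engineer would, in place of code of your own. Each camera call takes 0.05 s, during which the arm holds its last target. There are 200 camera calls.

## Working session

There is one attempt and no reset: what is moved stays moved. The work goes in short steps, Python scripts to look and compute and a tool call to move; the robot and the scene stay as the last step left them, time stands still between calls to the robot, and variables do not carry over. Pictures are saved under pics/ and viewed, at most 10 in all, crops included, and the job is handed in when it is done.

Besides the shell and the picture viewer there is one more tool, called after "Call:" as name(argument=value, ...), one argument or row to a line, values as JSON. carry_out: Moves the arm, as the interface text tells. Its arguments: {"type":"object","properties":{"targets":{"type":"array"},"newtons":{"type":"number"}},"required":["targets"]}

```bash
mkdir -p pics; cat > h.py <<'E'
import numpy as np, cv2
from rig import bot
def cap(n):
    c=bot.capture(n); K=c["intrinsics"];T=c["extrinsics"];Z=c["range_z"]
    v,u=np.mgrid[:480,:640]
    P=np.stack([(u-K[0,2])/K[0,0]*Z,(v-K[1,2])/K[1,1]*Z,Z],-1)@T[:3,:3].T+T[:3,3]
    P[Z==0]=np.nan
    return c["image"],P,K,T
def save(n,im,s=1,):
    cv2.imwrite("pics/"+n,cv2.resize(im[...,::-1],None,fx=s,fy=s))
E
python3 - <<'E'
from h import *
for n in("top","side"):
    im,P,K,T=cap(n); save(n+"0.png",im); np.savez("/tmp/"+n,im=im,P=P,K=K,T=T); print(n,K.tolist(),T.round(3).tolist())
s=bot.get_state();print({k:np.round(v,3) for k,v in s.items()},bot.tips_ahead)
E
```

```text
top [[472.8312577025171, 0.0, 324.39541166245357], [0.0, 472.8312577025171, 237.0637951890393], [0.0, 0.0, 1.0]] [[0.001, -0.99, 0.138, 0.397], [-0.999, -0.006, -0.035, 0.01], [0.035, -0.138, -0.99, 1.078], [0.0, 0.0, 0.0, 1.0]]
side [[555.4458448731637, 0.0, 323.922064607976], [0.0, 555.4458448731637, 242.45077032156533], [0.0, 0.0, 1.0]] [[0.727, -0.353, 0.589, -0.233], [-0.687, -0.363, 0.629, -0.847], [-0.008, -0.862, -0.507, 0.756], [0.0, 0.0, 0.0, 1.0]]
{'t': np.float64(0.1), 'qpos': array([ 7.3493e+01,  2.1734e+01,  9.9393e+01, -1.0000e-03,  5.8929e+01,
       -1.9080e+00]), 'qd': array([ 0.007, -0.057, -0.127, -0.041,  0.086,  0.149]), 'tau': array([-0.0000e+00, -7.6503e+01, -4.3530e+01,  6.5000e-02,  4.0000e-02,
       -0.0000e+00]), 'position': array([0.176, 0.677, 0.221]), 'ee_rot': array([[-0.968,  0.252, -0.   ],
       [ 0.252,  0.968, -0.001],
       [ 0.   , -0.001, -1.   ]]), 'wrist_force': array([ 0.091,  0.435, -1.494]), 'moment': array([-0.005, -0.005,  0.035]), 'finger_force': np.float64(0.0), 'gripper_width': np.float64(1.0)} 0.008
```

View pics/top0.png

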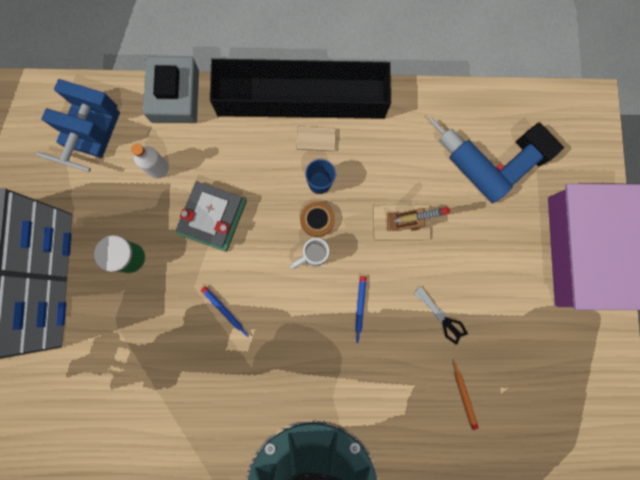

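View pics/side0.png

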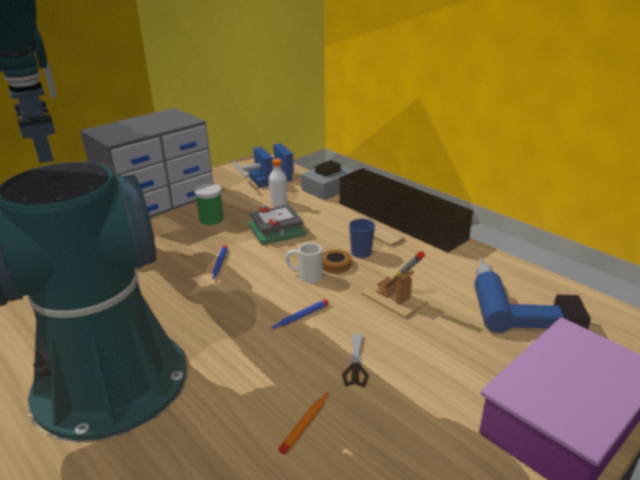

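The top view shows the real punch in the rest at about (415,217) with its cap at (445,211). The ring on the tag is near (212,210), the mug at (316,252), the tape at (317,217) and the tin at (320,176). The loose blue and orange pens are decoys.

```bash
python3 - <<'E'
from h import *
for n in("top","side"):
    d=np.load(f"/tmp/{n}.npz");im,P=d["im"],d["P"]
    hsv=cv2.cvtColor(im,cv2.COLOR_RGB2HSV);H,S,V=[hsv[...,i].astype(int) for i in range(3)]
    red=((H<6)|(H>172))&(S>130)&(V>60)
    k,l,st,c=cv2.connectedComponentsWithStats(red.astype(np.uint8))
    for i in range(1,k):
        if st[i,4]>=4: print(n,"red",c[i].round(1),st[i,4],np.nanmedian(P[l==i],0).round(3))
    if n=="top":
        # barrel: points above z .05 near the rest
        m=np.zeros(H.shape,bool);m[198:240,372:456]=1
        q=m&(P[...,2]>.075)
        X=P[q];X=X[~np.isnan(X).any(1)];o=X.mean(0);w=np.linalg.svd(X-o)[2][0];print("upper pts",o.round(4),w.round(3),len(X),np.degrees(np.arccos(abs(w[2]))),X.min(0).round(3),X.max(0).round(3))
        m[:]=0;m[230:275,285:335]=1
        q=m&(P[...,2]>.072)&(P[...,2]<.09);X=P[q][:,:2].astype(np.float32)
        print("mug rim",cv2.minEnclosingCircle(X[:,None]),X.mean(0),len(X),np.median(P[q][:,2]))
        m[:]=0;m[180:250,175:247]=1
        tag=m&(S<40)&(V>120);print("tag",np.nanmedian(P[tag],0),tag.sum())
        a=cv2.resize(im[175:255,170:250,::-1],None,fx=7,fy=7,interpolation=2)[:560,:400]
        b=cv2.resize(im[190:246,372:462,::-1],None,fx=4.4,fy=4.4,interpolation=2)
        cv=np.zeros((560,800,3),np.uint8);cv[:,:400]=cv2.resize(im[175:255,180:237,::-1],(400,560));cv[:b.shape[0],400:400+b.shape[1]]=b[:,:400];cv2.imwrite("pics/crop.png",cv)
E
```

```text
top red [499.6 166.5] 29 [ 0.709 -0.429  0.041]
top red [444.9 210.3] 52 [ 0.583 -0.265  0.151]
top red [188.5 215.5] 75 [0.585 0.269 0.056]
top red [221.4 227.2] 84 [0.561 0.201 0.056]
top red [362.5 278.3] 24 [ 0.453 -0.114  0.016]
top red [203.5 289.4] 22 [0.428 0.241 0.016]
top red [474.3 426.5] 24 [ 0.132 -0.354  0.016]
upper pts [ 0.5806 -0.2397  0.1098] [-0.025  0.504 -0.863] 401 30.289633717616727 [ 0.562 -0.276  0.075] [ 0.602 -0.209  0.158]
mug rim ((0.5034768581390381, 0.0011818734928965569), 0.03578618913888931) [ 0.5065782  -0.00567231] 157 0.07980679243896127
tag [0.59310874 0.2302861  0.04996912] 996
side red [263.7 209.4] 23 [0.585 0.271 0.056]
side red [273.4 222.7] 24 [0.555 0.19  0.056]
side red [419.9 254.9] 34 [ 0.579 -0.269  0.149]
side red [325.2 301.9] 11 [ 0.453 -0.116  0.014]
side red [283.6 448.4] 58 [ 0.131 -0.358  0.015]
```

View pics/crop.png

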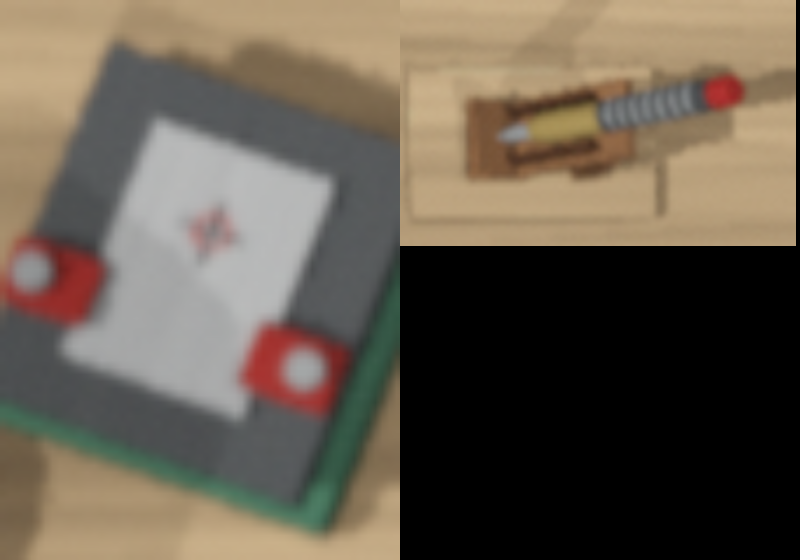

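The crop shows the ring centre at about full-image px (210.4,208.1), and the punch lying from its point at about (396,220.7) to its cap at (445,210).

```bash
python3 - <<'E'
from h import *
d=np.load("/tmp/top.npz");im,P,K,T=[d[k] for k in("im","P","K","T")]
def ray(u,v,z):
    r=T[:3,:3]@np.array([(u-K[0,2])/K[0,0],(v-K[1,2])/K[1,1],1]);return T[:3,3]+r*(z-T[2,3])/r[2]
print("mark",ray(210.4,208.1,.050).round(4),P[207:210,209:212].reshape(-1,3).mean(0).round(4))
tip=ray(396,220.7,.030);cap=ray(444.9,210.3,.147);print("tip",tip.round(4),"cap",cap.round(4))
dd=cap-tip;print("azim",np.degrees(np.arctan2(dd[1],dd[0])),"hlen",np.hypot(*dd[:2]))
# rest base edges
m=np.zeros(im.shape[:2],bool);m[195:250,368:440]=1
q=m&(P[...,2]>.006)&(P[...,2]<.014);X=P[q][:,:2].astype(np.float32);print("base rect",cv2.minAreaRect(X*1000),len(X))
# mug: circle fit of rim excluding handle
m[:]=0;m[230:275,285:335]=1
q=m&(P[...,2]>.076)&(P[...,2]<.084);X=P[q][:,:2];c=np.array([.505,-.008])
for _ in range(20):
    r=np.hypot(*(X-c).T);g=X[(r>.020)&(r<.032)]
    A=np.c_[2*g,np.ones(len(g))];s=np.linalg.lstsq(A,(g**2).sum(1),rcond=None)[0];c=s[:2]
print("mug",c,np.sqrt(s[2]+c@c),len(g))
for z in(.10,.11,.12,.13,.14):
    q=(abs(P[...,2]-z)<.004)&(P[...,1]<-.2)&(P[...,1]>-.3)&(abs(P[...,0]-.58)<.03);print(z,P[q].mean(0).round(4),q.sum())
E
```

```text
mark [0.6037 0.2248 0.05  ] [0.6035 0.2252 0.052 ]
tip [ 0.5822 -0.1888  0.03  ] cap [ 0.5837 -0.2666  0.147 ]
azim -88.89072978586543 hlen 0.07783049352719185
base rect ((581.8331298828125, -204.62637329101562), (159.39468383789062, 109.3287124633789), 86.04041290283203) 1090
mug [ 0.5065149  -0.00629198] 0.025795185047457786 144
0.1 [ 0.5812 -0.228   0.0999] 25
0.11 [ 0.5803 -0.2353  0.1098] 30
0.12 [ 0.5819 -0.2426  0.1203] 29
0.13 [ 0.5805 -0.2496  0.1304] 29
0.14 [ 0.5813 -0.2561  0.1401] 34
```

Call:
carry_out(
  targets=[0,0,0,-5,0.1645,0,0,0,-5,0.1645,0,0,0,-5,0.1645,0,0,0,-5,0.1645,0,0,0,-5,0.1645,0,0,0,-5,0.1645,0,0,0,0,0.1645,0,0,0,0,0.1645,0,-10,50,0,0,0,-30,50,0,0,0,-40,40,0,0,0,-50,35,0,0],
)

```text
t: 1.6
position: [0.3527, 0.5461, 0.2515]
ee_rot: [[-0.0, 1.0, -0.0], [1.0, 0.0, -0.0], [-0.0, -0.0, -1.0]]
wrist_force: [0.4, -0.3, 0.1]
gripper_width: 0.998
finger_force: 0.0
```

Call:
carry_out(
  targets=[0,-55,19,0,0,0,-55,19,0,0,0,-55,19,0,0,0,-55,19,0,0,0,-55,19,0,0,0,-55,19,0,0,0,-55,19,0,0,0,-55,19,0,0,0,-55,19,0,0,0,-55,19,0,0,0,-55,19,0,0,0,-55,19,0,0],
)

```text
t: 3.1
position: [0.5797, -0.1146, 0.2518]
ee_rot: [[0.0, 1.0, -0.0], [1.0, -0.0, 0.0], [0.0, -0.0, -1.0]]
wrist_force: [1.1, -0.2, -0.1]
gripper_width: 0.997
finger_force: 0.0
```

Call:
carry_out(
  targets=[0,-50,1,0,0,0,-50,0.5,0,0,0,-39,0,0,0,0,0,0,40,0,0,0,0,40,0,0,0,0,0,0,0,0,0,0,0],
)

```text
t: 3.98
position: [0.5816, -0.2518, 0.1733]
ee_rot: [[-0.0, 1.0, 0.001], [1.0, 0.0, -0.0], [-0.0, 0.001, -1.0]]
wrist_force: [-0.9, -0.3, 0.2]
gripper_width: 1.001
finger_force: 0.0
```

```bash
python3 - <<'E'
from h import *
im,P,K,T=cap("side"); s=im[170:330,310:490]; save("s1.png",s,3.3)
print(bot.get_state()["position"].round(4))
E
```

```text
[ 0.5819 -0.2519  0.1738]
```

View pics/s1.png

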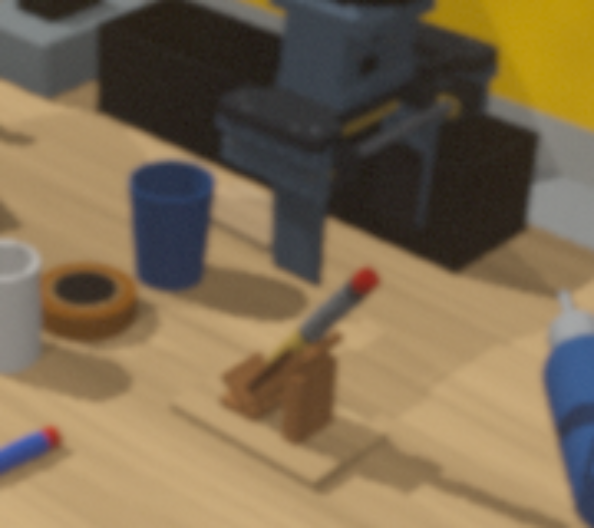

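The gripper is centred over the punch with clear space all round (cap at about (365,280) in the crop), so I can descend and grip.

Call:
carry_out(
  targets=[0,0,0,32,0,0,0,0,30,0,0,0,0,0,0,255,0,0,0,0,255,0,0,0,0,255,0,0,0,0,255,0,0,0,0,255,0,0,0,0,255,0,0,0,0,255,0,0,0,0],
  newtons=20,
)

```text
t: 5.28
position: [0.5809, -0.2516, 0.1099]
ee_rot: [[0.0, 1.0, -0.0], [1.0, -0.0, 0.0], [0.0, -0.0, -1.0]]
wrist_force: [0.4, 0.3, -0.1]
gripper_width: 0.265
finger_force: 0.0
```

Call:
carry_out(
  targets=[255,0,0,0,0,255,0,0,0,0,255,0,0,0,0,255,0,0,0,0],
)

```text
t: 5.78
position: [0.581, -0.2516, 0.1099]
ee_rot: [[0.0, 1.0, 0.0], [1.0, -0.0, -0.0], [-0.0, 0.0, -1.0]]
wrist_force: [1.1, -0.1, -0.5]
gripper_width: 0.172
finger_force: 20.0
```

Call:
carry_out(
  targets=[255,0,0,-6,0,255,0,0,-12,0,255,0,0,-15,0,255,0,0,-20,0,255,0,0,-20,0,255,0,0,-20,0,255,0,0,-12,0,255,0,0,0,0,255,0,0,0,0],
)

```text
t: 6.9
position: [0.5806, -0.2514, 0.2142]
ee_rot: [[0.0, 1.0, -0.001], [1.0, -0.0, 0.0], [0.0, -0.001, -1.0]]
wrist_force: [0.2, -0.5, -1.2]
gripper_width: 0.172
finger_force: 20.0
```

```bash
cat >> h.py <<'E'
def pview(name,show=True):
    """punch points by depth below the gripper: side view"""
    p=bot.get_state()["position"]
    im,P,K,T=cap("side")
    z=P[...,2]
    q=(np.abs(P[...,0]-p[0])<.05)&(np.abs(P[...,1]-p[1])<.13)&(z<p[2]-.012)&(z>p[2]-.16)
    hsv=cv2.cvtColor(im,cv2.COLOR_RGB2HSV)
    c=np.linalg.inv(T)@np.r_[p,1];u=K@c[:3];u=(u[:2]/u[2]).astype(int)
    y0=max(u[1]-60,0);x0=max(u[0]-80,0)
    save(name,im[y0:y0+150,x0:x0+180],3.5)
    for dz in np.arange(.015,.15,.01):
        w=q&(abs(z-(p[2]-dz))<.004)
        if w.sum()>3: print(round(dz,3),(np.median(P[w],0)-p).round(4),w.sum())
    print("crop origin",x0,y0,"tcp",p.round(4))
E
python3 -c "
from h import *
pview('s2.png');print(bot.get_state()['wrist_force'])"
```

```text
0.015 [-0.0061  0.0202 -0.0161] 22
0.025 [-0.0062  0.0263 -0.0251] 25
0.035 [-0.0062  0.0338 -0.0356] 23
0.045 [-0.0055  0.0409 -0.0448] 23
0.055 [-0.0048  0.0471 -0.0536] 18
0.065 [-0.0022  0.0576 -0.0646] 8
0.075 [-0.001   0.063  -0.0746] 7
0.125 [-0.0013  0.0153 -0.1276] 21
0.135 [-0.008   0.0182 -0.1352] 39
0.145 [-0.0061  0.0216 -0.1466] 62
crop origin 335 164 tcp [ 0.5806 -0.2514  0.2142]
[ 0.32075628 -0.77005276 -2.18794289]
```

View pics/s2.png

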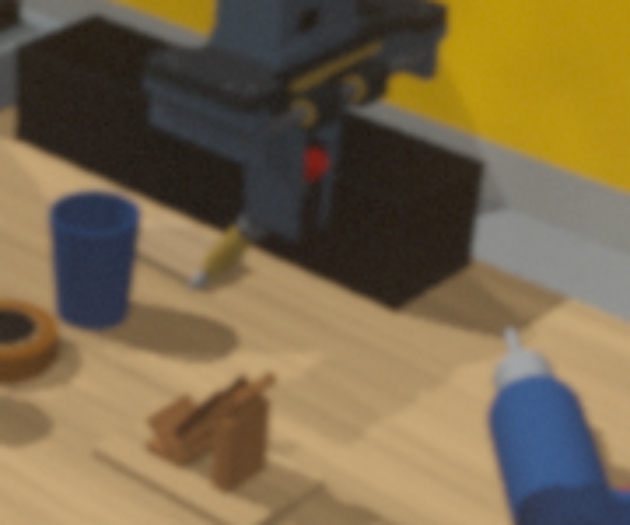

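The punch is clear of the rest and still leaning, with its tip at crop (198,282). Next I loosen the grip so it can swing upright.

Call:
carry_out(
  targets=[255,0,0,0,0,255,0,0,0,0,255,0,0,0,0],
  newtons=6,
)

```text
t: 7.32
position: [0.5809, -0.2516, 0.2148]
ee_rot: [[-0.0, 1.0, -0.0], [1.0, 0.0, 0.0], [0.0, -0.0, -1.0]]
wrist_force: [0.6, -0.1, -2.0]
gripper_width: 0.173
finger_force: 6.0
```

```bash
python3 -c "
from h import *
pview('s3.png');print(bot.get_state()['finger_force'])"
```

```text
0.015 [-0.0063  0.0207 -0.0164] 23
0.025 [-0.0058  0.0291 -0.0244] 23
0.035 [-0.0054  0.035  -0.0348] 28
0.045 [-0.0059  0.0411 -0.0457] 25
0.055 [-0.0057  0.0461 -0.0546] 18
0.065 [-0.0033  0.0567 -0.0645] 9
0.075 [-0.0018  0.0638 -0.0738] 8
0.125 [ 0.0029  0.016  -0.1281] 12
0.135 [-0.007   0.0156 -0.1339] 46
0.145 [-0.0103  0.0232 -0.1465] 56
crop origin 336 164 tcp [ 0.5809 -0.2516  0.2148]
5.999988215044141
```

Call:
carry_out(
  targets=[255,0,0,0,0,255,0,0,0,0],
  newtons=4,
)

```text
t: 7.62
position: [0.581, -0.2516, 0.2149]
ee_rot: [[0.0, 1.0, 0.0], [1.0, -0.0, -0.0], [-0.0, 0.0, -1.0]]
wrist_force: [-0.6, -0.3, -1.2]
gripper_width: 0.17
finger_force: 4.0
```

```bash
python3 -c "
from h import *
pview('s3.png');print(bot.get_state()['finger_force'])"
```

```text
0.015 [-0.0064  0.0221 -0.0152] 18
0.025 [-0.0048  0.0258 -0.0253] 23
0.035 [-0.0056  0.0342 -0.036 ] 26
0.045 [-0.0067  0.0419 -0.0449] 24
0.055 [-0.0053  0.0473 -0.0542] 17
0.065 [-0.0031  0.0561 -0.0657] 8
0.075 [-0.0025  0.0637 -0.0752] 7
0.125 [-0.0054  0.0159 -0.1276] 13
0.135 [-0.0096  0.0165 -0.1337] 33
0.145 [-0.0102  0.0228 -0.1462] 60
crop origin 336 164 tcp [ 0.581  -0.2516  0.2149]
3.999998811632395
```

Call:
carry_out(
  targets=[255,0,0,0,0,255,0,0,0,0],
  newtons=3,
)

```text
t: 7.92
position: [0.581, -0.2516, 0.215]
ee_rot: [[0.0, 1.0, 0.0], [1.0, -0.0, -0.0], [-0.0, 0.0, -1.0]]
wrist_force: [0.6, 1.0, -1.4]
gripper_width: 0.17
finger_force: 3.0
```

```bash
python3 -c "
from h import *
pview('s3.png');print(bot.get_state()['finger_force'])"
```

```text
0.015 [-0.0059  0.0209 -0.0162] 20
0.025 [-0.0061  0.0264 -0.025 ] 25
0.035 [-0.0053  0.0329 -0.0355] 23
0.045 [-0.0063  0.0382 -0.0448] 22
0.055 [-0.0049  0.0439 -0.0545] 17
0.065 [-0.0041  0.0534 -0.0643] 10
0.075 [-0.0014  0.0603 -0.0757] 8
0.125 [-0.0017  0.0156 -0.1272] 11
0.135 [-0.0027  0.0163 -0.1341] 47
0.145 [-0.0114  0.0284 -0.1457] 50
crop origin 336 164 tcp [ 0.581  -0.2516  0.215 ]
2.9999819677323103
```

Call:
carry_out(
  targets=[255,25,0,0,0,255,20,0,0,0,255,15,0,0,0,255,10,0,0,0,255,5,0,0,0,255,0,0,0,0],
)

```text
t: 8.72
position: [0.581, -0.1765, 0.215]
ee_rot: [[-0.0, 1.0, 0.0], [1.0, 0.0, -0.0], [-0.0, 0.0, -1.0]]
wrist_force: [0.1, -0.6, -2.6]
gripper_width: 0.175
finger_force: 3.0
```

```bash
python3 -c "
from h import *
pview('s3.png');print(bot.get_state()['finger_force'])"
```

```text
0.015 [-0.0059  0.0068 -0.0161] 17
0.025 [-0.0062  0.0086 -0.0249] 24
0.035 [-0.0048  0.0148 -0.0345] 21
0.045 [-0.0044  0.0164 -0.0448] 22
0.055 [-0.0054  0.0211 -0.0549] 20
0.065 [-0.005   0.0243 -0.0644] 17
0.075 [-0.0019  0.0296 -0.0748] 10
0.085 [-0.0032  0.0337 -0.0846] 11
0.125 [-0.0037 -0.0604 -0.128 ] 10
0.135 [-0.0053 -0.0584 -0.1344] 41
0.145 [-0.0107 -0.0488 -0.1468] 57
crop origin 307 152 tcp [ 0.581  -0.1765  0.215 ]
2.999972775578499
```

The jerk worked: the lean fell from 35° to about 21°. I'll repeat it.

Call:
carry_out(
  targets=[255,28,0,0,0,255,22,0,0,0,255,16,0,0,0,255,10,0,0,0,255,5,0,0,0,255,0,0,0,0],
)

```text
t: 9.52
position: [0.581, -0.0955, 0.215]
ee_rot: [[-0.0, 1.0, 0.0], [1.0, 0.0, -0.0], [-0.0, 0.0, -1.0]]
wrist_force: [0.2, 0.3, -1.5]
gripper_width: 0.174
finger_force: 3.0
```

```bash
python3 -c "
from h import *
pview('s3.png');print(bot.get_state()['finger_force'])"
```

```text
0.015 [-0.0063 -0.0016 -0.0161] 14
0.025 [-0.0051  0.0014 -0.0243] 24
0.035 [-0.0051  0.0029 -0.0347] 20
0.045 [-0.0048  0.0065 -0.0444] 20
0.055 [-0.004   0.008  -0.0542] 20
0.065 [-0.0038  0.01   -0.065 ] 21
0.075 [-0.0039  0.013  -0.0755] 13
0.085 [-0.0014  0.0173 -0.0853] 5
0.095 [-0.0004  0.0198 -0.0956] 8
0.135 [-0.0141 -0.12   -0.1374] 26
0.145 [-0.0128 -0.1178 -0.1452] 37
crop origin 280 140 tcp [ 0.581  -0.0955  0.215 ]
2.999983113259077
```

Call:
carry_out(
  targets=[255,42,0,0,0,255,33,0,0,0,255,25,0,0,0,255,17,0,0,0,255,9,0,0,0,255,4,0,0,0,255,0,0,0,0],
)

```text
t: 10.45
position: [0.581, 0.0341, 0.2149]
ee_rot: [[0.0, 1.0, -0.0], [1.0, -0.0, -0.0], [-0.0, -0.0, -1.0]]
wrist_force: [-0.6, -0.4, -2.3]
gripper_width: 0.173
finger_force: 3.0
```

```bash
python3 -c "
from h import *
pview('s3.png');print(bot.get_state()['finger_force'])"
```

```text
0.015 [-0.004  -0.0114 -0.0161] 19
0.025 [-0.0035 -0.01   -0.0253] 22
0.035 [-0.0053 -0.0092 -0.0341] 19
0.045 [-0.0045 -0.009  -0.0454] 18
0.055 [-0.0048 -0.0094 -0.0551] 18
0.065 [-0.0043 -0.0091 -0.0648] 15
0.075 [-0.0042 -0.0077 -0.0762] 17
0.085 [-0.002  -0.0058 -0.085 ] 6
0.095 [ 0.0001 -0.0033 -0.094 ] 4
0.105 [-0.0008 -0.0024 -0.1052] 4
0.135 [-0.0483 -0.0364 -0.1349] 19
0.145 [-0.0485 -0.0357 -0.1453] 15
crop origin 240 122 tcp [0.581  0.0341 0.2149]
2.999968584626913
```

The punch is now about 2° from upright. I'll clamp firmly and move over the ring.

Call:
carry_out(
  targets=[255,0,0,0,0,255,0,0,0,0,255,10,2,0,0,255,25,3,0,0,255,40,4,0,0,255,40,4,0,0,255,35,4,0,0,255,25,3,0,0,255,16,2,0,0,255,0,0,10,0,255,0,0,10,0,255,0,0,0,0],
  newtons=60,
)

```text
t: 12.0
position: [0.6023, 0.2243, 0.1935]
ee_rot: [[0.001, 1.0, -0.002], [1.0, -0.001, -0.001], [-0.001, -0.002, -1.0]]
wrist_force: [-0.5, -0.4, -1.2]
gripper_width: 0.167
finger_force: 60.0
```

```bash
python3 - <<'E'
from h import *
pview('s4.png')
p=bot.get_state()["position"];print(bot.get_state()["wrist_force"])
im,P,K,T=cap("top");save("t4a.png",im[150:280,120:280],4)
E
```

```text
0.015 [-0.002  -0.0098 -0.0155] 16
0.025 [-0.0043 -0.0097 -0.0261] 17
0.035 [-0.0032 -0.0112 -0.0344] 16
0.045 [-0.0036 -0.0091 -0.044 ] 17
0.055 [-0.0036 -0.0082 -0.055 ] 15
0.065 [-0.0055 -0.0083 -0.0653] 15
0.075 [-0.0039 -0.009  -0.0737] 12
0.085 [-0.0005 -0.0049 -0.0833] 8
0.095 [-0.0033 -0.0068 -0.0939] 8
0.135 [-0.0234 -0.0014 -0.1364] 84
0.145 [ 0.0002 -0.0029 -0.1447] 511
crop origin 196 106 tcp [0.6023 0.2243 0.1935]
[ 0.22901563  0.30639265 -1.31271163]
```

View pics/s4.png

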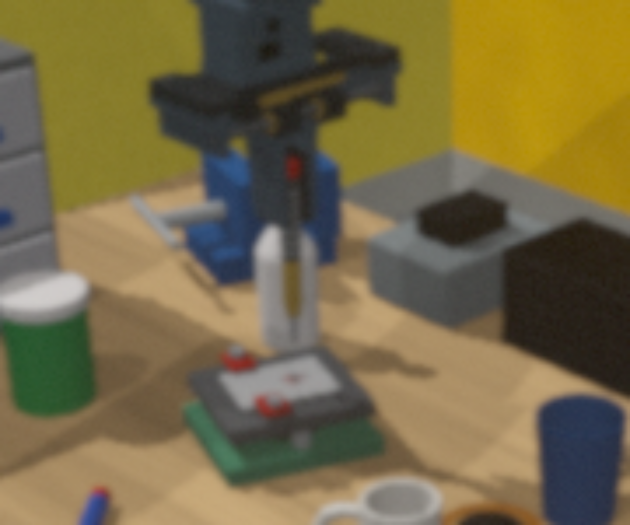

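The punch hangs upright. Its tip is at crop (293,343) and the ring at (291,379), so I'll turn those into world points.

```bash
python3 - <<'E'
from h import *
d=np.load("/tmp/side.npz");K,T=d["K"],d["T"]
def ray(u,v,z):
    r=T[:3,:3]@np.array([(u-K[0,2])/K[0,0],(v-K[1,2])/K[1,1],1]);return (T[:3,3]+r*(z-T[2,3])/r[2]).round(4)
print("mark",ray(196+291/3.5,106+379/3.5,.051))
for z in(.083,.087,.091): print("tip",ray(196+293/3.5,106+343/3.5,z))
im,P,K,T=cap("side")
m=np.zeros(im.shape[:2],bool);m[208:220,272:286]=1
print("tag z",np.nanmedian(P[m],0))
E
```

```text
mark [0.604  0.2265 0.051 ]
tip [0.6056 0.2235 0.083 ]
tip [0.6006 0.2172 0.087 ]
tip [0.5957 0.2108 0.091 ]
tag z [0.60528904 0.23041229 0.05115764]
```

Call:
carry_out(
  targets=[255,0,0,12,0,255,0,0,12,0,255,0,0,4,0,255,0,0,0,0],
)

```text
t: 12.65
position: [0.6027, 0.2253, 0.1664]
ee_rot: [[-0.0, 1.0, -0.001], [1.0, 0.0, -0.0], [-0.0, -0.001, -1.0]]
wrist_force: [-0.4, 0.1, -2.0]
gripper_width: 0.166
finger_force: 60.0
```

```bash
python3 - <<'E'
from h import *
p=bot.get_state()["position"];print(p.round(4))
a,P,K,T=cap("side")
b=cap("top")[0]
cv=np.zeros((500,800,3),np.uint8)
cv[:,:400]=cv2.resize(a[180:230,260:300],(400,500),interpolation=2);cv[:,400:]=cv2.resize(b[180:230,190:230],(400,500),interpolation=2)
save("c5.png",cv)
E
```

```text
[0.6027 0.2253 0.1664]
```

View pics/c5.png

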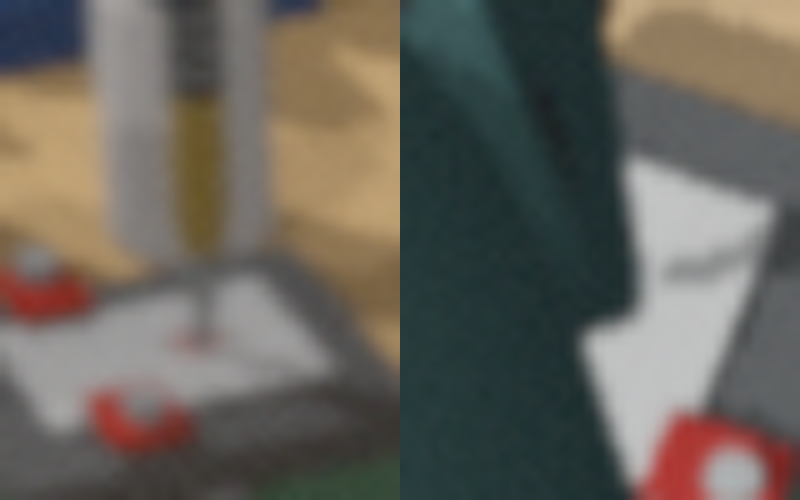

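The side crop shows the point just above the tag at about (205,330) with the ring at (197,340), so it sits roughly 1.8 mm to the image right. I'll correct that and lower to touch.

Call:
carry_out(
  targets=[255,1,-0.8,1,0,255,0,0,1,0,255,0,0,1,0,255,0,0,1,0,255,0,0,0,0],
)

```text
t: 13.38
position: [0.6021, 0.2264, 0.1628]
ee_rot: [[0.0, 1.0, -0.0], [1.0, -0.0, -0.0], [-0.0, -0.0, -1.0]]
wrist_force: [0.2, -0.4, -0.9]
gripper_width: 0.165
finger_force: 60.0
```

```bash
python3 - <<'E'
from h import *
s=bot.get_state();print(s["position"].round(4),s["wrist_force"].round(2))
a,P,K,T=cap("side")
hsv=cv2.cvtColor(a,cv2.COLOR_RGB2HSV).astype(int)
g=cv2.cvtColor(a,cv2.COLOR_RGB2GRAY)
print(g[202:220,272:290])
print(hsv[210:218,272:290,1])
E
```

```text
[0.6021 0.2264 0.1628] [ 0.2  -0.36 -0.92]
[[132 126 124 121 113 103  90  86  87  92 101 113 116 115 112 107 106 112]
 [132 125 123 121 114 103  93  85  87  89 103 114 116 113 110 105 105 111]
 [131 125 122 118 117 106  94  87  88  90 101 108 110 106 101  98 101 109]
 [136 128 122 119 112 106  95  89  83  89  96  98  98  93  88  87  90  98]
 [137 130 119 109 103  98  94  89  87  87  88  89  90  89  84  83  84  87]
 [123 118 106  97  92  89  90  91  90  94 102 108 111 108  98  87  82  83]
 [ 99  99  94  93  94  96  96  95  99 116 129 137 141 137 120 101  85  81]
 [ 98 102 109 112 116 118 112 103 110 129 145 152 155 151 136 117  97  85]
 [122 128 137 142 144 142 130 113 115 135 151 156 158 155 150 135 114  93]
 [146 147 151 153 153 149 136 118 114 135 149 155 156 156 154 148 133 110]
 [154 155 156 154 154 147 134 116 111 128 145 149 154 155 157 155 148 134]
 [154 156 156 153 149 142 129 114 107 119 137 145 152 155 158 159 156 149]
 [156 155 157 153 146 138 130 119 113 119 133 140 146 151 154 157 157 155]
 [156 157 156 155 153 149 144 137 130 129 134 131 133 139 144 146 146 146]
 [157 157 158 157 157 157 154 151 147 147 145 138 133 133 133 130 126 123]
 [152 152 151 152 153 157 156 156 155 153 153 149 143 139 132 120 112 107]
 [140 141 141 142 145 149 153 154 151 148 147 142 137 129 120 107  96  91]
 [130 134 135 132 131 137 142 141 133 125 120 116 110 102  92  84  79  78]]
[[ 4  2  4  2  2  4  4  4  2  0  3  2  3  2  3  2  2  5]
 [ 3  2  5  2  3  3  6  4  4  4  5  3  2  2  3  2  4  5]
 [ 2  0  2  0  5  8  9  6 13  8  5  5  5  2  2  2  5  2]
 [ 2  2  3  5 10 22 26 23 23 22 16  7  5  5  3  3  5  2]
 [ 2  2  5  3 10 26 36 35 27 26 17  7  5  5  5  3  3  3]
 [ 2  2  2  3  5 13 19 21 20 15 13  4  6  5  4  3  5  3]
 [ 5  3  3  5  5  8  6 12  8  7  5  5  4  6  4  6  2  4]
 [13 13 11 13  8  5  5  5  2  5  3  3  4  2  2  4  7  2]]
```

Pin column (about 279.6) and ring centre (about 279.4, 213.6) agree. Lowering further.

Call:
carry_out(
  targets=[255,0,0,1,0,255,0,0,1,0,255,0,0,1,0,255,0,0,0,0],
)

```text
t: 13.92
position: [0.6021, 0.2264, 0.1598]
ee_rot: [[0.0, 1.0, -0.0], [1.0, -0.0, -0.0], [-0.0, -0.0, -1.0]]
wrist_force: [0.4, 0.3, -1.2]
gripper_width: 0.169
finger_force: 60.0
```

Call:
carry_out(
  targets=[255,0,0,1,0,255,0,0,1,0,255,0,0,0,0],
)

```text
t: 14.3
position: [0.6022, 0.2265, 0.158]
ee_rot: [[-0.0, 1.0, 0.0], [1.0, 0.0, 0.0], [0.0, 0.0, -1.0]]
wrist_force: [-1.1, 0.9, 0.4]
gripper_width: 0.163
finger_force: 60.0
```

```bash
cat > look.py <<'E'
from h import *
s=bot.get_state();print(s["position"].round(4),s["wrist_force"].round(2))
a,P,K,T=cap("side")
hsv=cv2.cvtColor(a,cv2.COLOR_RGB2HSV).astype(int)
g=cv2.cvtColor(a,cv2.COLOR_RGB2GRAY)
print(g[204:222,272:290]);print(hsv[210:222,272:290,1])
m=np.zeros(g.shape,bool);m[208:222,265:276]=1;m&=(hsv[...,1]<25)&(g>140)
print("tag",np.nanmedian(P[m],0).round(4),m.sum())
E
python3 look.py
```

```text
[0.6022 0.2265 0.158 ] [-1.1   0.89  0.38]
[[131 125 122 120 114 104  90  89  85  91 100 107 109 108 103  97 100 108]
 [135 130 123 117 112 103  94  87  85  88  90  99  97  95  91  89  91  95]
 [139 134 125 114 107  99  89  88  83  86  86  86  88  87  85  81  81  86]
 [131 125 116 106  97  93  90  88  88  86  91  96  99  96  92  86  82  83]
 [107 105 100  96  95  96  94  94  95 103 116 124 127 122 112  96  85  80]
 [ 96  98 101 104 112 115 111 106 105 126 140 146 148 145 135 114  95  83]
 [118 122 127 133 139 140 131 116 114 132 151 155 156 155 149 133 112  93]
 [143 147 148 149 151 149 136 118 114 135 151 156 157 156 154 149 134 111]
 [154 155 154 155 154 149 135 115 109 127 143 152 156 158 157 154 149 132]
 [156 156 156 155 152 145 133 116 107 118 134 148 156 159 158 159 155 146]
 [155 156 156 154 148 140 135 123 113 115 131 145 154 156 157 157 156 150]
 [156 156 157 154 149 146 143 137 128 123 130 138 144 146 146 146 147 149]
 [157 157 157 156 155 154 155 152 147 143 139 136 138 132 127 126 128 135]
 [153 153 150 151 152 155 157 157 155 154 150 147 143 135 124 114 110 115]
 [145 1
[... 524 characters left out ...]
   2   3   3   3   7   8  15  25  24  15   7   2   2   2   2   5   3]
 [  2   3   3   3   7  11  16  23  33  40  26   7   2   3   2   5   3   2]
 [  2   2   3   3   3   9  15  21  24  21  15   5   2   5   5   3   2   3]
 [  3   2   5   5   3   5   8  11   7   9   7   9   4   6   6   6   4   6]
 [  8  13  12  10   8   5   5   3   6   3   2   5   2   4   8   2   9   7]
 [ 23  25  25  24  20  12   3   3   0   3   2   3   4   6   4   7   8  11]
 [ 42  21  17  23  33  25  10   3   4   6   4   4   4   5   7  11  12  12]
 [ 56  16   7  20  49  53  31  13   6   7   5   6  12   9  12   9   0  13]
 [ 83  38  21  36  84 107  86  46  17   6   9  16   9   3   9  13   6   3]]
tag [0.5832 0.2414 0.0506] 79
```

Touched the tag at TCP z of about 0.159, centred in the ring. The platen is starting to settle, so I press on in small steps.

Call:
carry_out(
  targets=[255,0,0,1,0,255,0,0,1,0,255,0,0,0,0],
)

```text
t: 14.72
position: [0.6022, 0.2264, 0.1559]
ee_rot: [[0.0, 1.0, 0.0], [1.0, -0.0, 0.0], [0.0, 0.0, -1.0]]
wrist_force: [-0.4, 0.2, 0.5]
gripper_width: 0.163
finger_force: 60.0
```

Call:
carry_out(
  targets=[255,0,0,1,0,255,0,0,1,0,255,0,0,0,0],
)

```text
t: 15.1
position: [0.6021, 0.2264, 0.1538]
ee_rot: [[-0.0, 1.0, -0.0], [1.0, 0.0, -0.0], [-0.0, -0.0, -1.0]]
wrist_force: [-0.6, 0.0, 1.0]
gripper_width: 0.167
finger_force: 60.0
```

Call:
carry_out(
  targets=[255,0,0,1,0,255,0,0,1,0,255,0,0,0,0],
)

```text
t: 15.48
position: [0.6021, 0.2264, 0.1518]
ee_rot: [[0.0, 1.0, -0.0], [1.0, -0.0, -0.0], [-0.0, -0.0, -1.0]]
wrist_force: [0.1, 0.7, 0.1]
gripper_width: 0.164
finger_force: 60.0
```

Call:
carry_out(
  targets=[255,0,0,1,0,255,0,0,1,0,255,0,0,0,0],
)

```text
t: 15.85
position: [0.6021, 0.2264, 0.1498]
ee_rot: [[-0.0, 1.0, -0.0], [1.0, 0.0, -0.0], [-0.0, -0.0, -1.0]]
wrist_force: [0.2, 0.9, 0.6]
gripper_width: 0.165
finger_force: 60.0
```

Call:
carry_out(
  targets=[255,0,0,1,0,255,0,0,1,0,255,0,0,0,0],
)

```text
t: 16.23
position: [0.6021, 0.2264, 0.1478]
ee_rot: [[-0.0, 1.0, -0.0], [1.0, 0.0, -0.0], [-0.0, -0.0, -1.0]]
wrist_force: [-0.2, -0.2, 0.7]
gripper_width: 0.164
finger_force: 60.0
```

Call:
carry_out(
  targets=[255,0,0,1,0,255,0,0,1,0,255,0,0,0,0],
)

```text
t: 16.6
position: [0.6022, 0.2264, 0.1459]
ee_rot: [[-0.0, 1.0, 0.0], [1.0, 0.0, 0.0], [0.0, 0.0, -1.0]]
wrist_force: [0.4, 0.1, 1.3]
gripper_width: 0.165
finger_force: 60.0
```

Call:
carry_out(
  targets=[255,0,0,1,0,255,0,0,0,0],
)

```text
t: 16.85
position: [0.6023, 0.2265, 0.1453]
ee_rot: [[0.0, 1.0, 0.0], [1.0, -0.0, 0.0], [0.0, 0.0, -1.0]]
wrist_force: [-1.2, -0.5, 6.2]
gripper_width: 0.167
finger_force: 60.0
```

Call:
carry_out(
  targets=[255,0,0,1,0,255,0,0,0,0],
)

```text
t: 17.1
position: [0.6024, 0.2265, 0.1445]
ee_rot: [[0.0, 1.0, 0.001], [1.0, -0.0, 0.0], [0.0, 0.001, -1.0]]
wrist_force: [-1.3, 0.3, 7.9]
gripper_width: 0.168
finger_force: 60.0
```

The platen is firm and the pin is about 1.3 mm in. I continue to the trip.

Call:
carry_out(
  targets=[255,0,0,1,0,255,0,0,1,0,255,0,0,0,0],
)

```text
t: 17.48
position: [0.6025, 0.2266, 0.1427]
ee_rot: [[-0.0, 1.0, 0.001], [1.0, 0.0, 0.0], [0.0, 0.001, -1.0]]
wrist_force: [-1.3, -0.4, 9.6]
gripper_width: 0.17
finger_force: 60.0
```

Call:
carry_out(
  targets=[255,0,0,1,0,255,0,0,0,0],
)

```text
t: 17.73
position: [0.6026, 0.2266, 0.1419]
ee_rot: [[-0.0, 1.0, 0.001], [1.0, 0.0, 0.0], [0.0, 0.001, -1.0]]
wrist_force: [-3.0, 0.1, 12.0]
gripper_width: 0.166
finger_force: 60.0
```

Call:
carry_out(
  targets=[255,0,0,1,0,255,0,0,0,0],
)

```text
t: 17.98
position: [0.6027, 0.2266, 0.1409]
ee_rot: [[-0.0, 1.0, 0.001], [1.0, 0.0, 0.0], [0.0, 0.001, -1.0]]
wrist_force: [-2.8, -0.1, 13.0]
gripper_width: 0.165
finger_force: 60.0
```

Call:
carry_out(
  targets=[255,0,0,0.7,0,255,0,0,0,0],
)

```text
t: 18.23
position: [0.6027, 0.2266, 0.1402]
ee_rot: [[-0.0, 1.0, 0.001], [1.0, 0.0, 0.0], [0.0, 0.001, -1.0]]
wrist_force: [-3.1, -1.2, 13.0]
gripper_width: 0.165
finger_force: 60.0
```

Call:
carry_out(
  targets=[255,0,0,0.7,0,255,0,0,0,0],
)

```text
t: 18.48
position: [0.6026, 0.2266, 0.1393]
ee_rot: [[0.0, 1.0, 0.001], [1.0, -0.0, 0.0], [0.0, 0.001, -1.0]]
wrist_force: [-0.8, -0.7, 9.3]
gripper_width: 0.168
finger_force: 60.0
```

Call:
carry_out(
  targets=[255,0,0,1,0,255,0,0,0,0],
)

```text
t: 18.73
position: [0.6021, 0.2264, 0.1375]
ee_rot: [[0.0, 1.0, 0.0], [1.0, -0.0, 0.0], [0.0, 0.0, -1.0]]
wrist_force: [0.2, 0.2, 2.2]
gripper_width: 0.169
finger_force: 60.0
```

Snap: the force fell from about 15 N to about 4 N, with the pin about 7.4 mm in. I add a hair of margin, hold briefly, then lift.

Call:
carry_out(
  targets=[255,0,0,0.4,0,255,0,0,0,0,255,0,0,-5,0,255,0,0,-10,0,255,0,0,-15,0,255,0,0,-20,0,255,0,0,-25,0,255,0,0,-20,0,255,0,0,-8,0,255,0,0,0,0],
)

```text
t: 19.98
position: [0.6022, 0.2264, 0.2405]
ee_rot: [[0.0, 1.0, 0.001], [1.0, -0.0, 0.0], [0.0, 0.001, -1.0]]
wrist_force: [0.4, 0.1, -2.1]
gripper_width: 0.164
finger_force: 60.0
```

```bash
python3 -c "
from h import *
pview('s6.png')
d=np.load('/tmp/side.npz')
im,P,K,T=cap('side');g=(P[...,2]>.074)&(P[...,2]<.086)&(np.hypot(P[...,0]-.5065,P[...,1]+.0063)<.045)
print(np.nanmean(P[g],0),g.sum())"
```

```text
0.015 [-0.0046 -0.0107 -0.0151] 17
0.025 [-0.004  -0.0099 -0.0249] 18
0.035 [-0.0044 -0.0078 -0.0352] 18
0.045 [-0.0038 -0.0094 -0.044 ] 21
0.055 [-0.0046 -0.0084 -0.0569] 17
0.065 [-0.0023 -0.0063 -0.065 ] 14
0.075 [-0.0035 -0.0081 -0.0742] 16
0.085 [-0.0009 -0.006  -0.0829] 6
0.095 [-0.0003 -0.0034 -0.0966] 6
crop origin 194 89 tcp [0.6022 0.2264 0.2405]
[ 0.50702962 -0.00629028  0.07859139] 175
```

View pics/s6.png

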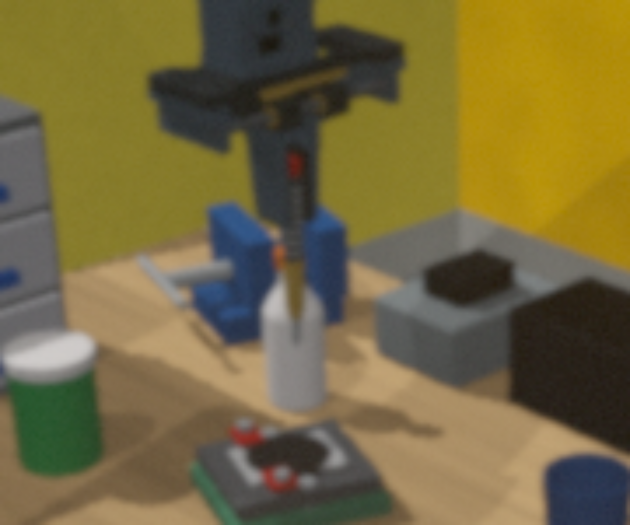

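Call:
carry_out(
  targets=[255,-15,-6,0,0,255,-30,-12,0,0,255,-35,-15,0,0,255,-38,-16,0,0,255,-38,-16,0,0,255,-35,-15,0,0,255,-25,-11,0,0,255,-15,-6,0,0,255,0,0,15,0,255,0,0,15,0,255,0,0,0,0],
)

```text
t: 21.45
position: [0.5043, -0.004, 0.2082]
ee_rot: [[-0.001, 1.0, -0.003], [1.0, 0.001, 0.0], [0.0, -0.003, -1.0]]
wrist_force: [-0.3, -0.1, -1.3]
gripper_width: 0.165
finger_force: 60.0
```

```bash
python3 -c "
from h import *
pview('s7.png')
im,P,K,T=cap('side');g=(P[...,2]>.074)&(P[...,2]<.083)&(np.hypot(P[...,0]-.5065,P[...,1]+.0063)<.035)
X=P[g][:,:2];A=np.c_[2*X,np.ones(len(X))];s=np.linalg.lstsq(A,(X**2).sum(1),rcond=None)[0];print('mug',s[:2],np.sqrt(s[2]+s[:2]@s[:2]),len(X))"
```

```text
0.015 [-0.0045 -0.0098 -0.0148] 23
0.025 [-0.005  -0.0107 -0.0252] 22
0.035 [-0.0047 -0.0091 -0.0344] 19
0.045 [-0.0048 -0.0084 -0.0444] 23
0.055 [-0.0044 -0.0093 -0.0539] 20
0.065 [-0.005  -0.0098 -0.0643] 19
0.075 [-0.0043 -0.0076 -0.0738] 17
0.085 [-0.0021 -0.0062 -0.0853] 11
0.095 [-0.0012 -0.0045 -0.0939] 10
0.105 [-0.0008 -0.0026 -0.1056] 4
0.125 [ 0.0035 -0.0017 -0.1271] 79
0.135 [ 0.0005  0.0022 -0.1348] 141
0.145 [-0.0051  0.0016 -0.1445] 141
crop origin 226 140 tcp [ 0.5043 -0.004   0.2082]
mug [ 0.50756075 -0.0051127 ] 0.02596269853919255 165
```

View pics/s7.png

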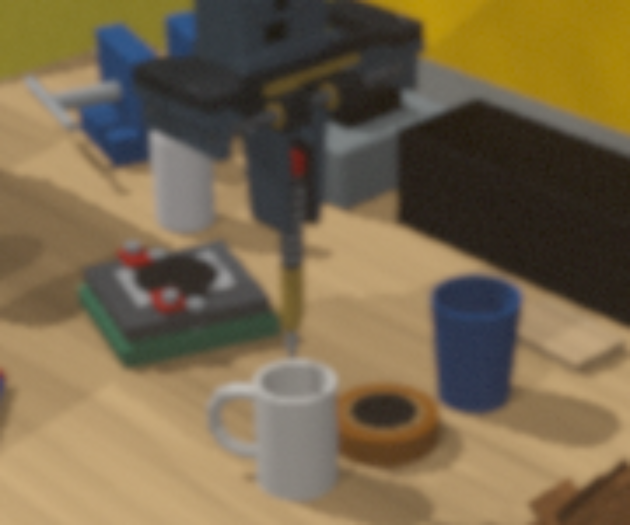

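The tip is above the mug's mouth at crop (291,352) and roughly on its axis, so I'll lower it.

Call:
carry_out(
  targets=[255,0.5,0.5,10,0,255,0,0,15,0,255,0,0,15,0,255,0,0,15,0,255,0,0,14,0,255,0,0,10,0,255,0,0,7,0,255,0,0,4,0,255,0,0,2,0,255,0,0,0,0],
)

```text
t: 22.8
position: [0.5058, -0.0041, 0.1183]
ee_rot: [[-0.0, 1.0, 0.0], [1.0, 0.0, -0.0], [-0.0, 0.0, -1.0]]
wrist_force: [0.4, 0.2, -1.5]
gripper_width: 0.167
finger_force: 60.0
```

Call:
carry_out(
  targets=[255,0,0,1,0,255,0,0,1,0,255,0,0,1,0,255,0,0,0,0],
)

```text
t: 23.3
position: [0.5056, -0.0041, 0.1151]
ee_rot: [[-0.0, 1.0, -0.0], [1.0, 0.0, -0.0], [-0.0, -0.0, -1.0]]
wrist_force: [0.2, -0.0, -1.6]
gripper_width: 0.165
finger_force: 60.0
```

Call:
carry_out(
  targets=[255,0,0,1,0,255,0,0,0,0],
)

```text
t: 23.55
position: [0.5057, -0.0041, 0.1141]
ee_rot: [[0.0, 1.0, 0.0], [1.0, -0.0, 0.0], [0.0, 0.0, -1.0]]
wrist_force: [-0.6, 0.2, -1.6]
gripper_width: 0.166
finger_force: 60.0
```

Call:
carry_out(
  targets=[255,0,0,0.8,0,255,0,0,0,0],
)

```text
t: 23.8
position: [0.5059, -0.0041, 0.1136]
ee_rot: [[0.0, 1.0, 0.0], [1.0, -0.0, -0.0], [-0.0, 0.0, -1.0]]
wrist_force: [-0.1, -0.7, 4.0]
gripper_width: 0.164
finger_force: 60.0
```

Call:
carry_out(
  targets=[255,0,0,0.8,0,255,0,0,0,0],
)

```text
t: 24.05
position: [0.5059, -0.0041, 0.1129]
ee_rot: [[0.0, 1.0, 0.0], [1.0, -0.0, -0.0], [-0.0, 0.0, -1.0]]
wrist_force: [-1.5, 0.3, 6.9]
gripper_width: 0.169
finger_force: 60.0
```

Point is on the mug floor. I back off the preload and release gently.

Call:
carry_out(
  targets=[255,0,0,-1.2,0,255,0,0,0,0,255,0,0,0,0],
  newtons=5,
)

```text
t: 24.42
position: [0.5055, -0.0041, 0.1136]
ee_rot: [[0.0, 1.0, -0.0], [1.0, -0.0, 0.0], [0.0, -0.0, -1.0]]
wrist_force: [-0.8, 0.1, -2.1]
gripper_width: 0.172
finger_force: 5.0
```

Call:
carry_out(
  targets=[195,0,0,0,0,195,0,0,0,0,195,0,0,0,0,150,0,0,0,0,80,0,0,0,0,0,0,0,0,0,0,0,0,0,0,0,0,0,0,0],
)

```text
t: 25.42
position: [0.5057, -0.0041, 0.1138]
ee_rot: [[-0.0, 1.0, 0.0], [1.0, 0.0, -0.0], [-0.0, 0.0, -1.0]]
wrist_force: [-0.0, 0.4, 0.9]
gripper_width: 0.753
finger_force: 0.0
```

Call:
carry_out(
  targets=[0,0,0,0,0,0,0,0,0,0,0,0,0,-20,0,0,0,0,-30,0,0,0,0,-40,0,0,0,0,-40,0,0,0,0,-20,0,0,0,0,0,0],
)

```text
t: 26.42
position: [0.5064, -0.0041, 0.265]
ee_rot: [[-0.0, 1.0, 0.003], [1.0, 0.0, -0.0], [-0.0, 0.003, -1.0]]
wrist_force: [0.1, 1.0, -0.3]
gripper_width: 0.996
finger_force: 0.0
```

```bash
python3 -c "
from h import *
im,P,K,T=cap('side');save('s8.png',im[140:340,200:460],3)
g=(P[...,2]>.074)&(P[...,2]<.083)&(np.hypot(P[...,0]-.5065,P[...,1]+.0063)<.04)
print(np.nanmean(P[g],0),g.sum());print(bot.get_state()['position'])"
```

```text
[ 0.50376398 -0.0089942   0.078488  ] 147
[ 0.50565905 -0.00409783  0.26365392]
```

View pics/s8.png

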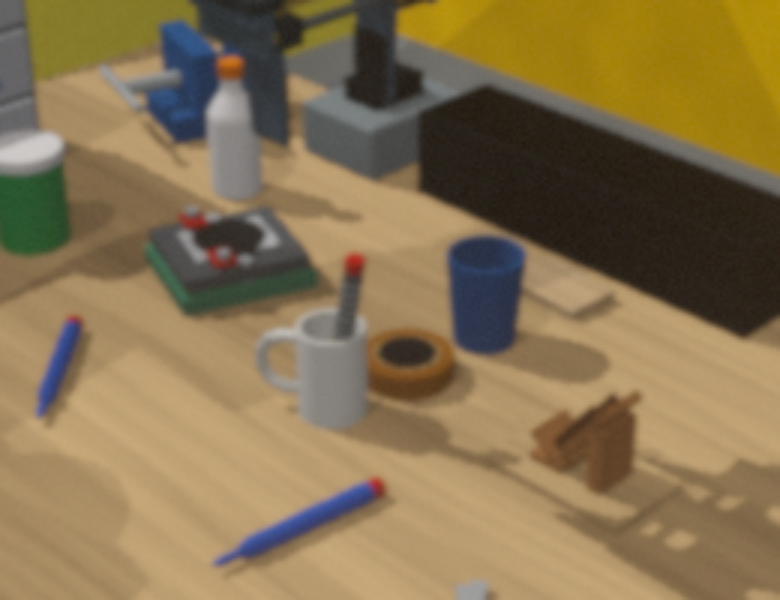

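The punch stands in the mug (cap at (352,262)), leaning slightly on the wall. The mug and the other things are in place and the gripper is clear.

```bash
python3 -c "
from rig import bot
print(bot.finish_job())"
```

```text
the job is handed in; nothing more can be done
None
```

The punch snapped on the red ring (force fell from about 15 N to 4 N, pin an estimated 7 to 8 mm in) and now stands point down in the white mug, let go, with nothing else visibly disturbed; the job is handed in at about 26.5 s, but no verdict was returned.

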